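# Set and lock the last leg of the upturned deck stand

### The job

The three-legged stand is upside down on the bench; two of its legs are set and locked, but the third is still sprung right out with its lock lever open. Grip that leg and press it in against its spring until its mark meets the rim of the lock ring, then, still gripping it at the mark, turn the same hand clockwise (seen from above) so that a finger sweeps the lever fully home and locks the leg. Finish while still holding the leg at its mark with the lever closed, and leave the things around the stand undisturbed.

Things in the scene. Friction and masses are not known exactly. Their poses are not given: they have to be found in the camera images.
- stand: White three-legged stand, upside down, fixed: a 232 mm ring of 12 mm tube lies on the bench, on it three upright legs 190 mm apart: outer tube 30 mm thick, collar, black lock ring, inner leg. Origin: on the bench under the axis of the leg to be set; z up; x points from this leg to the stand's middle (110 mm away). The two finished legs are at (165, 95) and (165, -95) mm
- leg (a joint): How far (m) the inner leg to be set stands out beyond its mark: 0 = lower edge of the mark level with the rim; + = out (up), to 0.045, where its spring holds it at the start; - = in too deep, to -0.02. The mark is a dark line 3 mm high round the leg. The spring pushes up with some 3 N when right out, 4 to 5 N at the mark, and throws the leg out if it is let go unlocked
- leg_tube: The inner leg to be set: upright round aluminium tube 22 mm thick with a flush rubber tip (top 12 mm). Can be gripped from above anywhere on the 60 mm above its mark. Origin: on its axis, at the lower edge of the mark. It slides up and down and turns freely about its axis, so it turns with the hand that grips it; closing the lever wedges it fast against sliding
- leg_tip (a point): Centre of the top end of the inner leg to be set, 60 mm above its mark: 255 mm above the bench at the start, 210 mm when the leg is at its mark
- rim (a point): Point of the leg's axis level with the rim, that is the flat top of the lock ring, 150 mm above the bench; does not move with the leg. The lock ring is black, 44 mm wide and 22 mm high, round the leg's axis, and sits on the aluminium collar at the head of the outer tube
- lever (a joint): Angle (rad) of the lock ring and its lever about the leg's axis: 0 = open, 1.05 = fully home (stop); grows clockwise seen from above; starts between 0 and 0.2. Stays where it is left. Light at first; from 0.6 its cams bite: up to some 15 N at the finger. Past 1.0 it is over dead centre, the leg locked. Open, it points 120 degrees counter-clockwise from the stand's x; closed, 60 degrees
- lever_tip (a point): Near the lever's outer end, 55 mm from the leg's axis, 16 mm above the rim. The lever is an upright black blade, radial, 8 to 10 mm thick, 17 to 61 mm from the leg's axis, its top 28 mm above the rim. A 22 mm wide finger gripping the leg, its tip some 5 mm above the rim, meets the blade's flat side on its way round the leg when about 50 degrees behind it
- wash_bottle: Bystander: white squeeze bottle, 60 mm wide, 170 mm high with a bent spout; origin at the centre of its underside; stands about 0.2 m from the leg
- jar: Bystander: jar with a screw cap, 64 mm wide, 95 mm high; origin at the centre of its underside; stands about 0.2 m from the leg
- filter_box: Bystander: white carton 90 x 120 x 60 mm; origin at the centre of its underside; stands about 0.2 m from the leg, beside the jar

How it is judged:
By the outcome, as a careful person would: the job done as asked, in the order asked, and still so for the second after the job is handed in, while the arm keeps its last pose, push and grip.
It also fails if it takes over 45 s, if anything falls off the work surface, if the arm or the gripper's body presses on something with over 40 N, if the wrist force passes 120 N, or if a joint passes its speed limit or range.

### The arm

A 6-joint arm with a two-finger parallel gripper is mounted at the origin on the work surface. World frame = base frame: x ahead of the robot, y to its left, z up, the work surface at z = 0. Lengths are in m, angles in degrees, forces in N, time in s.
With the tool pointing down it reaches from about 0.25 to 0.725 m from the base axis. Payload 9.7 kg.
Tool frame: the origin (TCP) lies between the finger pads; the fingertips stand 22 mm ahead of it and the grasp point (between the pads) lies 3 mm ahead of it; z points along the fingers, y is the line along which they close (so a half turn about z gives the same grasp; the last joint's range is limited). The gripper opens to 85 mm and grips with 20 to 120 N. Pads are 22 mm wide; open, the fingers measure 114 mm over their backs; the gripper's body (76 mm by 85 mm) begins 54 mm behind the grasp point. The pads swing forward as they close: fully open they stand 13 mm farther back than shut.
Start: joints at [76.49, 4.979, 10.078, 95.1, 0, 90], TCP at [0.128, 0.535, 0.253] pointing down, gripper open.
Joint ranges: [-179.16, 179.16], [-48.56, 103.87], [-65.8, 70.77], [-126.05, 130.52], [-82.76, 87.17], [-180, 180]. Speed limits (degrees/s): [127.2, 127.2, 147.25, 180, 180, 180].

### API

Orientations are given as [roll, pitch, yaw] about the fixed x, y, z axes, in that order (R = Rz(yaw) Ry(pitch) Rx(roll)).
In Python, from workcell import bot, viewer, finder gives the robot as it stands.
- The arm moves only by the tool move_arm, never from a script. Its arguments are lists of equal length, an entry for each row: "offset": the shift along the tool's x, y, z in cm, a list of three; "twist": the turn, a rotation vector about the tool's x, y, z in rad, a list of three; "grip": the opening, from 0 (shut) to 1 (fully open). In form: {"offset": [[x, y, z], ...], "twist": [[ax, ay, az], ...], "grip": [grip, ...]}. A call has 1 to 5 rows; each row shifts and turns the commanded pose from where the row before left it, along the tool's axes as they then stand; what a row does not reach is not made up. A row lasts 1/10 s, in which the tool goes at most 50 mm and 8.59 degrees, less where a joint would pass 70% of its speed; a pose out of reach is approached as far as the arm can. A call is refused whole if a number of a shift passes 5 or a number of a turn 0.15, either way. A call with a gripper value outside its range is refused whole. The fingers move at their own pace and stop on an object; "force" is the grip in N (left out, the last holds). Time passes only in rows, so rows that do not move let the fingers close. It gives the time, the measured TCP pose, the force, the opening and the grip force at its end, in the units of the state.
- bot.get_obs(): the state, without advancing time (a new reading comes with each control period).
- viewer.camera(name): name is "side" or "top" or "wrist"; returns a dict with "color" (420x560x3 uint8, red, green, blue), "depth" (420x560 float32, m along the optical axis (not along the pixel's ray), 0 where there is no reading), "vfov" (degrees; the focal length in pixels is half the picture's height over the tangent of half this angle, whatever the lens; pixels are square), "cx", "cy" (the principal point, pixels), "position" and "attitude" of the camera in the world; the wrist camera has in their place "tool_from_camera" (4x4, takes a point from camera to tool coordinates, whose origin is the TCP and whose axes are the flange's). Camera axes: x right, y down, z forward; pixel columns grow to the right and rows downward; lengths in m; the calibration is good to about 2 mm. A picture is of the moment at which its call begins: read the wrist's pose just before it.
- bot.job_done(): hands the job in; it is judged then, once.
Trained networks look in a picture, given as the dict that the camera call returned (one of the last four; its "shot" number tells which), for a name from the list of things; names that differ only in an ending like _2 or _b are one class to them, and where a whole thing is asked for, a point or a joint stands for the part that bears it (a point fixed in the world has none). Each returns a list of dicts, best first, with "p" (0 to 1); they miss things now and then, are a little off and sometimes report something else, mostly with a low value. They report only what shows in the picture. A call takes as long as a camera call.
- finder.boxes_of(picture, thing): "position" ([column, row] in pixels, amid what is visible of it).
- finder.pinpoint(picture, thing): "position" ([column, row] in pixels: a listed point, or the origin of a listed thing).
The state is a dict: "time": time; "q": joint angles; "qd": joint speeds; "joint_efforts": joint torques, N m; "ee_pos": TCP position; "tcp_rot": TCP orientation; "wrist_force": force on the tool from outside, world axes, zero at the start; "torque": the same for the moment, N m; "opening": finger opening in m; "grasp_force": force on a finger pad.
Only numpy, scipy, OpenCV 4.12 (cv2) and the standard library are available. Lean on these libraries where they do the work, as an engineer would, in place of code of your own. Each camera call takes 0.05 s, during which the arm holds its last target. There are 200 camera calls.

## Working session

There is one attempt and no reset: what is moved stays moved. The work goes in short steps, Python scripts to look and compute and a tool call to move; the robot and the scene stay as the last step left them, time stands still between calls to the robot, and variables do not carry over. Pictures are saved under pics/ and viewed, at most 10 in all, crops included, and the job is handed in when it is done.

Besides the shell and the picture viewer there is one more tool, called after "Emit:" as name(argument=value, ...) on one line, values as JSON. move_arm: Moves the arm, as the interface text tells. Its arguments: {"type":"object","properties":{"offset":{"type":"array","items":{"type":"array","items":{"type":"number"}}},"twist":{"type":"array","items":{"type":"array","items":{"type":"number"}}},"grip":{"type":"array","items":{"type":"number"}},"force":{"type":"number"}},"required":["offset","twist","grip"]}

```bash
mkdir -p pics
cat > h.py <<'E'
import numpy as np, cv2
from scipy.spatial.transform import Rotation as R
from workcell import bot, viewer, finder
def pose():
    o=bot.get_obs(); return np.array(o["ee_pos"]), o["tcp_rot"], o
def cam(n):
    p,r,o=pose(); c=viewer.camera(n)
    if n=="wrist":
        T=np.eye(4);T[:3,:3]=R.from_euler('xyz',r,degrees=True).as_matrix();T[:3,3]=p
        c["T"]=T@np.array(c["tool_from_camera"])
    else:
        a=np.array(c["attitude"],float);T=np.eye(4)
        T[:3,:3]=a if a.shape==(3,3) else (R.from_euler('xyz',a,degrees=True).as_matrix() if a.size==3 else R.from_quat(a).as_matrix())
        T[:3,3]=c["position"];c["T"]=T
    c["f"]=210/np.tan(np.radians(c["vfov"])/2)
    return c
def ray(c,px):
    d=c["T"][:3,:3]@np.array([(px[0]-c["cx"])/c["f"],(px[1]-c["cy"])/c["f"],1]);return c["T"][:3,3],d
def onz(c,px,z):
    o,d=ray(c,px);return o+d*(z-o[2])/d[2]
def dep(c,px):
    o,d=ray(c,px);u,v=int(px[0]),int(px[1]);w=c["depth"][max(v-2,0):v+3,max(u-2,0):u+3];w=w[w>0]
    return o+d*np.median(w) if w.size else None
E
python3 - <<'E'
from h import *
np.set_printoptions(precision=3,suppress=True)
ims=[]
for n in ("side","top","wrist"):
    c=cam(n); ims.append(c["color"]); print(n,c.get("position"),c.get("attitude"),c["vfov"],c["cx"],c["cy"])
    for t,z in (("leg_tip",.255),("rim",.15),("lever_tip",.166),("leg_tube",.195),("wash_bottle",0),("jar",0),("filter_box",0)):
        for r in finder.pinpoint(c,t)[:2]: print(t,round(r["p"],2),np.array(r["position"]),onz(c,r["position"],z),dep(c,np.clip(r["position"],3,415)) if t in("leg_tip","lever_tip") else "")
a=np.hstack(ims[:2]);a=cv2.resize(a,(800,300));b=cv2.resize(ims[2],(400,300))
a=np.vstack([a,np.hstack([b,b*0])]);cv2.imwrite("pics/a.png",a[:,:,::-1])
print(pose()[1:])
E
```

```text
side [ 0.539 -0.741  0.654] [-120.986    0.207   -3.645] 57.25264624872921 287.2236000799993 208.3376972503046
rim 0.81 [282.9 197. ] [0.583 0.156 0.15 ] 
lever_tip 0.72 [281.1 280.4] [ 0.561 -0.192  0.166] [ 0.566 -0.072  0.059]
lever_tip 0.57 [261.7 182.8] [0.527 0.211 0.166] [ 0.523  0.541 -0.003]
leg_tube 0.72 [344.1 275.7] [ 0.673 -0.22   0.195] 
leg_tube 0.69 [271.4 202.8] [0.55  0.049 0.195] 
wash_bottle 0.58 [269.2 200.8] [0.548 0.399 0.   ] 
jar 0.82 [342.8 276.5] [ 0.726 -0.001  0.   ] 
filter_box 0.82 [280.8 279.1] [ 0.568 -0.     0.   ] 
top [0.454 0.087 1.397] [-175.397   -0.953  -91.227] 48.08952740585936 278.633823147432 209.37057469253932
leg_tip 0.66 [237.  199.8] [0.571 0.167 0.255] [0.573 0.168 0.236]
leg_tip 0.57 [231.2 194.4] [0.584 0.181 0.255] [0.584 0.181 0.255]
rim 0.87 [235.2 198.5] [0.585 0.179 0.15 ] 
lever_tip 0.78 [221.1 214.7] [0.542 0.215 0.166] [0.541 0.214 0.176]
lever_tip 0.41 [234.7 200.9] [0.577 0.179 0.166] [0.569 0.173 0.253]
leg_tube 0.65 [234.8 199.9] [0.577 0.177 0.195] 
wash_bottle 0.89 [161.8 214.2] [0.559 0.408 0.   ] 
jar 0.71 [295.6 156.2] [0.725 0.007 0.   ] 
jar 0.25 [303.8 202.3] [ 0.586 -0.014  0.   ] 
filter_box 0.57 [301.5 201.8] [ 0.587 -0.007  0.   ] 
wrist None None 67.58754368756125 276.47837296331295 212.54678029077797
(array([-179.995,    0.   ,  166.492]), {'time': 1.2, 'q': array([76.49 ,  4.98 , 10.077, 95.102, -0.   , 89.998]), 'qd': array([ 0.066,  0.074, -0.122,  0.033, -0.022,  0.116]), 'joint_efforts': array([  0.   , -52.011,  46.485,   0.002,   0.   ,  -0.   ]), 'ee_pos': array([0.128, 0.535, 0.253]), 'tcp_rot': array([-179.995,    0.   ,  166.492]), 'wrist_force': array([-0.97 , -0.331, -0.655]), 'torque': array([-0.065, -0.058, -0.037]), 'grasp_force': 0.0, 'opening': 0.08527214755069647})
```

View pics/a.png

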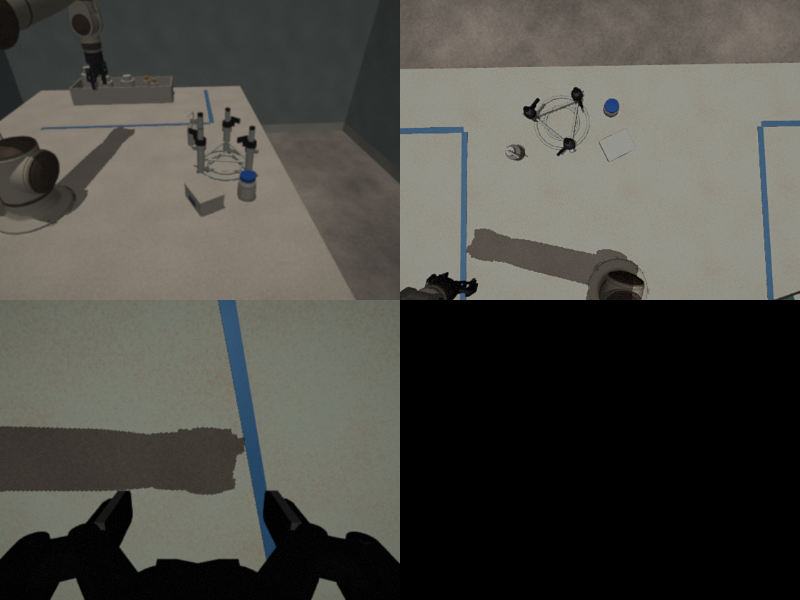

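Side and top views show the sprung-out leg nearest the robot, at top-view pixel (235,199). Its lever points left and down at (221,215), and the leg stands at about (0.583, 0.179). The bottle, jar and box are clear of the path, so I'm moving in above the leg.

Emit:
move_arm(offset=[[-4, -2, -2], [-4, -2, -2], [-4, -2, -2], [-4, -2, -2], [-4, -2, -2]], twist=[[0, 0, 0], [0, 0, 0], [0, 0, 0], [0, 0, 0], [0, 0, 0]], grip=[1, 1, 1, 1, 1])

```text
time: 1.7
ee_pos: [0.3006, 0.3894, 0.3543]
tcp_rot: [180.0, 0.0, 166.5]
wrist_force: [0.6, 1.4, 0.5]
opening: 0.0855
grasp_force: 0.0
```

Emit:
move_arm(offset=[[-4, -2, 0], [-4, -2, 0], [-4, -2, 0], [-4, -2, 0], [-4, -2, 0]], twist=[[0, 0, 0], [0, 0, 0], [0, 0, 0], [0, 0, 0], [0, 0, 0]], grip=[1, 1, 1, 1, 1])

```text
time: 2.2
ee_pos: [0.4719, 0.2454, 0.3535]
tcp_rot: [180.0, 0.0, 166.5]
wrist_force: [-0.6, 0.6, 0.5]
opening: 0.0852
grasp_force: 0.0
```

Emit:
move_arm(offset=[[0, 0, 0], [0, 0, 0], [0, 0, 0], [0, 0, 0], [0, 0, 0]], twist=[[0, 0, 0.14], [0, 0, 0.14], [0, 0, 0.14], [0, 0, 0.14], [0, 0, 0.14]], grip=[1, 1, 1, 1, 1])

```text
time: 2.7
ee_pos: [0.4708, 0.2468, 0.3533]
tcp_rot: [-180.0, -0.0, 126.0]
wrist_force: [1.0, -0.1, 0.5]
opening: 0.0855
grasp_force: 0.0
```

Run:
```python
from h import *
np.set_printoptions(precision=3,suppress=True)
p,r,o=pose();print(p,r,o["q"],o["time"])
c=cam("wrist");print(np.array(c["tool_from_camera"]))
for t,z in (("leg_tip",.255),("rim",.15),("lever_tip",.166),("leg_tube",.195)):
    for q in finder.pinpoint(c,t)[:3]: print(t,round(q["p"],2),np.array(q["position"]),onz(c,q["position"],z),dep(c,np.clip(q["position"],3,415)))
cv2.imwrite("pics/b.png",c["color"][:,:,::-1])
```

```text
[0.471 0.247 0.353] [-179.998   -0.     126.041] [ 27.665   6.106  22.712 106.607  -0.     81.624] 2.7
[[ 0.    -0.957 -0.289  0.074]
 [ 1.     0.     0.     0.001]
 [-0.    -0.289  0.957 -0.12 ]
 [ 0.     0.     0.     1.   ]]
leg_tip 0.78 [330.8 356.1] [0.579 0.178 0.255] [0.579 0.178 0.255]
rim 0.74 [315.  287.8] [0.576 0.181 0.15 ] [0.563 0.192 0.178]
lever_tip 0.91 [311.1 255.2] [0.541 0.215 0.166] [0.537 0.219 0.177]
```

View pics/b.png

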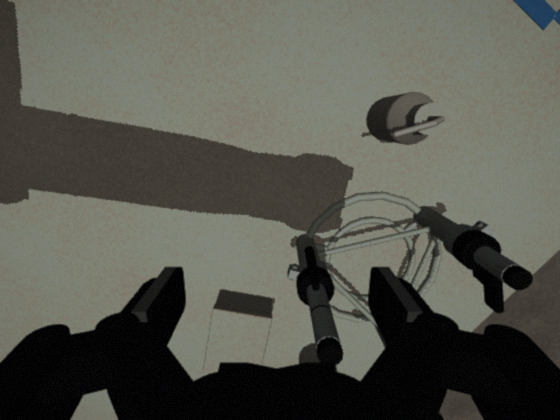

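The wrist view shows the leg tip at (330,351) and its open lever at (311,255), both between the fingers. The networks agree with the picture. I'm setting the yaw to about 110° and centring above the leg.

Emit:
move_arm(offset=[[0, 0, 0], [0, 0, 0], [-3.4, 2.6, 0], [-3.4, 2.6, 0], [-3.3, 2.6, 0]], twist=[[0, 0, 0.14], [0, 0, 0.14], [0, 0, 0], [0, 0, 0], [0, 0, 0]], grip=[1, 1, 1, 1, 1])

```text
time: 3.45
ee_pos: [0.5799, 0.1785, 0.3536]
tcp_rot: [180.0, 0.0, 110.6]
wrist_force: [0.4, 0.5, 0.9]
opening: 0.0855
grasp_force: 0.0
```

Emit:
move_arm(offset=[[0, 0, 0], [0, 0, 0]], twist=[[0, 0, 0], [0, 0, 0]], grip=[1, 1])

```text
time: 3.65
ee_pos: [0.5795, 0.1788, 0.3524]
tcp_rot: [-179.9, -0.0, 110.4]
wrist_force: [-0.2, 0.7, 0.1]
opening: 0.0855
grasp_force: 0.0
```

Run:
```python
from h import *
np.set_printoptions(precision=4,suppress=True)
p,r,o=pose();print(p,r,o["q"],o["time"])
c=cam("wrist");Rt=R.from_euler('xyz',r,degrees=True).as_matrix()
for t,z in (("leg_tip",.255),("rim",.15),("lever_tip",.166),("leg_tube",.195)):
    for q in finder.pinpoint(c,t)[:2]:
        w=onz(c,q["position"],z);print(t,round(q["p"],2),np.array(q["position"]),w,"tool",Rt.T@(w-p),dep(c,np.clip(q["position"],3,415)))
cv2.imwrite("pics/c.png",c["color"][:,:,::-1])
```

```text
[0.5795 0.1788 0.3524] [-179.911    -0.0143  110.3753] [ 17.1393  17.5459  36.079  108.6227   0.0092  86.764 ] 3.65
leg_tip 0.81 [272.4 225. ] [0.5779 0.177  0.255 ] tool [-0.0011 -0.002   0.0974] [0.578  0.1768 0.2544]
rim 0.8 [276.6 193.3] [0.581  0.1772 0.15  ] tool [-0.0021  0.0012  0.2024] [0.5768 0.1886 0.2015]
rim 0.34 [317.    5.6] [0.5548 0.3515 0.15  ] tool [0.1705 0.0373 0.2024] [0.5548 0.3704 0.0905]
lever_tip 0.66 [277.3 190.8] [0.5795 0.1834 0.166 ] tool [0.0043 0.0019 0.1864] [0.5776 0.1883 0.1893]
lever_tip 0.57 [251.  147.3] [0.5408 0.2146 0.166 ] tool [ 0.0471 -0.0235  0.1864] [0.5413 0.2159 0.1773]
leg_tube 0.78 [274.4 205.2] [0.5794 0.1759 0.195 ] tool [-0.0026 -0.0009  0.1574] [0.5752 0.1882 0.2419]
```

View pics/c.png

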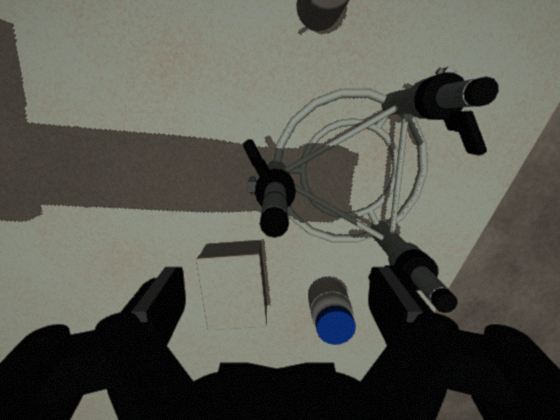

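The view shows the leg tip centred between the fingers at (272,225) and the lever up and left at (250,150). The left finger sits about 65° behind the lever. I'm descending and gripping.

Emit:
move_arm(offset=[[-0.2, 0, 3], [0, 0, 3], [0, 0, 3], [0, 0, 3], [0, 0, 1]], twist=[[0, 0, 0], [0, 0, 0], [0, 0, 0], [0, 0, 0], [0, 0, 0]], grip=[1, 1, 1, 1, 1])

```text
time: 4.4
ee_pos: [0.5781, 0.1776, 0.2207]
tcp_rot: [-179.8, -0.0, 110.4]
wrist_force: [0.5, -0.1, -1.1]
opening: 0.0854
grasp_force: 0.0
```

Emit:
move_arm(offset=[[0, 0, 0], [0, 0, 0], [0, 0, 0], [0, 0, 0], [0, 0, 0]], twist=[[0, 0, 0], [0, 0, 0], [0, 0, 0], [0, 0, 0], [0, 0, 0]], grip=[0.5, 0.3, 0, 0, 0], force=60)

```text
time: 4.9
ee_pos: [0.5782, 0.1769, 0.2239]
tcp_rot: [-179.8, 0.0, 110.3]
wrist_force: [-13.0, -3.6, 3.3]
opening: 0.0205
grasp_force: 58.8
```

Emit:
move_arm(offset=[[0, 0, 0], [0, 0, 0], [0, 0, 0], [0, 0, 0], [0, 0, 0]], twist=[[0, 0, 0], [0, 0, 0], [0, 0, 0], [0, 0, 0], [0, 0, 0]], grip=[0, 0, 0, 0, 0])

```text
time: 5.4
ee_pos: [0.5782, 0.1769, 0.2239]
tcp_rot: [-179.8, -0.0, 110.3]
wrist_force: [-9.9, -3.5, 2.8]
opening: 0.0209
grasp_force: 58.7
```

Run:
```python
from h import *
np.set_printoptions(precision=4,suppress=True)
p,r,o=pose();print(p,r,o["q"],o["time"],o["opening"],o["wrist_force"],o["torque"])
c=cam("side")
cv2.imwrite("pics/d0.png",c["color"][:,:,::-1]);im=c["color"][110:270,220:400,::-1]
c=cam("wrist");im=cv2.resize(im,(472,420))
cv2.imwrite("pics/d.png",np.hstack([im,c["color"][:,:,::-1]])[:,:800]); print(c["f"])
```

```text
[0.5782 0.1769 0.2239] [-179.8376   -0.0045  110.3341] [17.0098 12.2757 14.9969 92.8835 -0.0049 86.6757] 5.4 0.020887729049577503 [-9.9038 -3.5324  2.8071] [-0.6189  1.733   0.0549]
313.76803084278004
```

View pics/d.png

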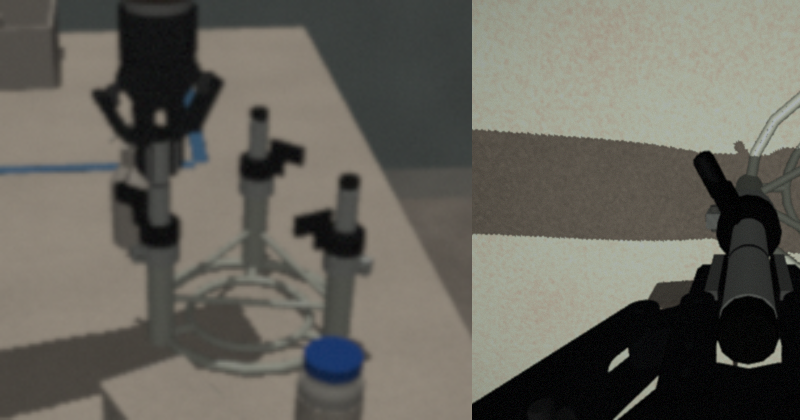

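The leg is gripped: the opening is 21 mm and the mark ring shows at about (278,247) in the wrist view. A 10 N side load means I'm about 1 mm off, so I shift slightly and press in.

Emit:
move_arm(offset=[[0, -0.1, 0], [0, 0, 1.1], [0, 0, 1.1], [0, 0, 1.1], [0, 0, 1.1]], twist=[[0, 0, 0], [0, 0, 0], [0, 0, 0], [0, 0, 0], [0, 0, 0]], grip=[0, 0, 0, 0, 0])

```text
time: 6.0
ee_pos: [0.5781, 0.1769, 0.18]
tcp_rot: [-180.0, -0.0, 110.3]
wrist_force: [-6.5, -3.2, 5.3]
opening: 0.0206
grasp_force: 59.2
```

Emit:
move_arm(offset=[[0, 0, 0], [0, 0, 0]], twist=[[0, 0, 0], [0, 0, 0]], grip=[0, 0])

```text
time: 6.2
ee_pos: [0.5781, 0.1768, 0.1801]
tcp_rot: [-180.0, -0.0, 110.3]
wrist_force: [-6.7, -1.9, 4.0]
opening: 0.0207
grasp_force: 59.2
```

Run:
```python
from h import *
np.set_printoptions(precision=4,suppress=True)
p,r,o=pose();print(p,r,o["time"],o["opening"],o["wrist_force"],o["torque"])
c=cam("wrist")
for t,z in (("leg_tip",.21),("rim",.15),("lever_tip",.166),("leg_tube",.15)):
    for q in finder.pinpoint(c,t)[:1]: print(t,round(q["p"],2),np.array(q["position"]),onz(c,q["position"],z),dep(c,q["position"]))
axis=np.array([.579,.177])
T=np.linalg.inv(c["T"])
def proj(P): q=T@np.r_[P,1];return np.round([c["cx"]+c["f"]*q[0]/q[2],c["cy"]+c["f"]*q[1]/q[2]],1)
# camera-facing side of leg / ring
d=(c["T"][:2,3]-axis);d/=np.linalg.norm(d)
for n,rad,z in (("ring outer edge",.022,.15),("leg at rim",.011,.15),("leg 3mm up",.011,.153),("leg tip",.011,.21)): print(n,proj(np.r_[axis+d*rad,z]))
im=c["color"][120:300,180:380,::-1];cv2.imwrite("pics/e.png",cv2.resize(im,(667,600),interpolation=cv2.INTER_CUBIC))
s=cam("side");m=s["color"][130:230,240:320,::-1];cv2.imwrite("pics/e2.png",cv2.resize(m,(480,600),interpolation=cv2.INTER_CUBIC))
```

```text
[0.5781 0.1768 0.1801] [-179.9511   -0.0027  110.3353] 6.2 0.020681356131474017 [-6.6836 -1.8514  3.9963] [-0.3855  1.2131  0.0059]
leg_tip 0.76 [275.3 339.4] [0.5782 0.1784 0.21  ] [0.5783 0.1782 0.2097]
rim 0.93 [277.4 260. ] [0.5786 0.1799 0.15  ] [0.5754 0.1883 0.1689]
lever_tip 0.97 [222.  177.2] [0.5397 0.2155 0.166 ] [0.5408 0.218  0.1767]
leg_tube 0.94 [274.6 263.9] [0.578  0.1773 0.15  ] [0.5743 0.1876 0.1722]
ring outer edge [276.4 225.6]
leg at rim [276.3 245.7]
leg 3mm up [276.3 248. ]
leg tip [276.1 315.7]
```

View pics/e.png

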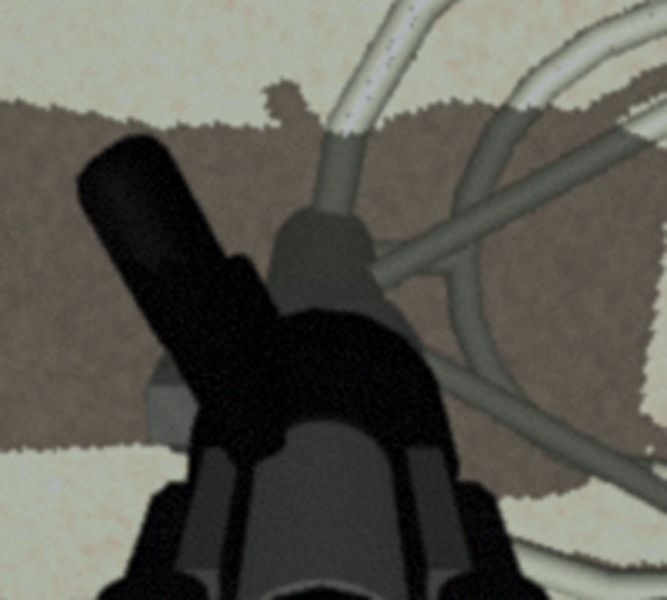

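View pics/e2.png

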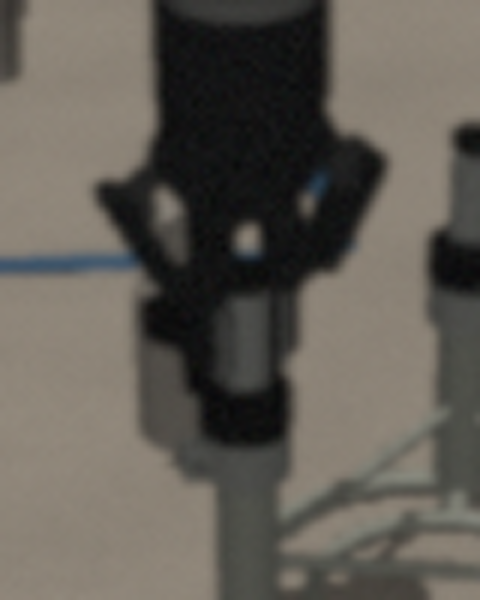

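The mark has merged visually with the black ring, at about (276,246). I need a brightened view and a finer tip-height measurement.

Run:
```python
from h import *
np.set_printoptions(precision=4,suppress=True,linewidth=150)
c=cam("wrist")
hs=[]
for v in range(300,380,2):
    for u in range(255,297,2):
        P=dep(c,(u,v))
        if P is not None and np.hypot(*(P[:2]-[.578,.177]))<.009 and P[2]>.19: hs.append(P[2])
print("tip z",len(hs),np.percentile(hs,[10,50,90]))
g=c["color"].astype(float).mean(2);print("col",g[225:275,270:283].mean(1).round(1))
im=c["color"][215:275,230:320,::-1].astype(float);im=np.clip(im*4,0,255).astype(np.uint8)
cv2.imwrite("pics/f.png",cv2.resize(im,(720,480),interpolation=cv2.INTER_NEAREST))
```

```text
tip z 397 [0.2099 0.2101 0.2103]
col [ 6.3  5.3  5.1  5.8  4.3  4.9  5.3  4.8  4.7  4.7  3.1  6.3  5.9  4.6  4.8  4.3  4.7  4.7  5.2 11.  16.2 28.  46.2 50.9 51.  50.9 51.1 50.9 50.7
 51.3 50.6 50.8 50.5 50.2 50.9 50.7 51.3 51.3 50.8 49.9 50.5 50.6 51.3 50.4 51.6 50.3 50.1 51.1 50.8 50.9]
```

View pics/f.png

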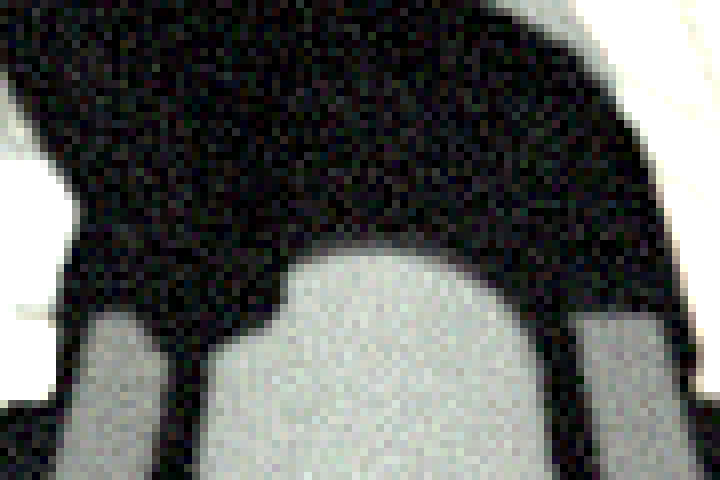

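The dim rows at 244–246 are the mark, just above the rim. Travel and tip height put the leg about 0.5–1 mm out. I press in 0.6 mm more, then sweep clockwise.

Emit:
move_arm(offset=[[0, 0, 0.06], [0, 0, 0], [0, 0, 0], [0, 0, 0], [0, 0, 0]], twist=[[0, 0, 0], [0, 0, 0.1], [0, 0, 0.1], [0, 0, 0.1], [0, 0, 0.1]], grip=[0, 0, 0, 0, 0])

```text
time: 7.05
ee_pos: [0.578, 0.1768, 0.1799]
tcp_rot: [-180.0, 0.0, 87.2]
wrist_force: [-9.3, -2.5, 4.8]
opening: 0.0208
grasp_force: 60.3
```

Emit:
move_arm(offset=[[0, 0, 0], [0, 0, 0], [0, 0, 0], [0, 0, 0], [0, 0, 0]], twist=[[0, 0, 0.1], [0, 0, 0.1], [0, 0, 0.1], [0, 0, 0.1], [0, 0, 0]], grip=[0, 0, 0, 0, 0])

```text
time: 7.55
ee_pos: [0.5779, 0.1768, 0.1799]
tcp_rot: [-180.0, 0.0, 64.3]
wrist_force: [-9.0, -2.0, 5.1]
opening: 0.0206
grasp_force: 59.9
```

```bash
cat > look.py <<'E'
from h import *
np.set_printoptions(precision=4,suppress=True,linewidth=150)
p,r,o=pose();print(p,r,o["q"][5],o["time"],o["opening"],o["wrist_force"],o["torque"])
c=cam("wrist");hs=[]
for v in range(300,380,2):
    for u in range(255,297,2):
        P=dep(c,(u,v))
        if P is not None and np.hypot(*(P[:2]-[.578,.177]))<.009 and P[2]>.19: hs.append(P[2])
print("tip z",len(hs),np.median(hs))
for q in finder.pinpoint(c,"lever_tip")[:2]:
    w=onz(c,q["position"],.166);e=w[:2]-[.5785,.177];print(round(q["p"],2),q["position"],w,np.hypot(*e),"lever world",np.degrees(np.arctan2(e[1],e[0])),"finger",r[2]+90)
g=c["color"].astype(float).mean(2);print("col",g[238:252,270:283].mean(1).round(1))
import sys
cv2.imwrite(sys.argv[1],c["color"][:,:,::-1])
E
python3 look.py pics/g.png
```

```text
[0.5779 0.1768 0.1799] [-179.955     0.0487   64.3086] 132.70289608194284 7.55 0.02062840316707285 [-8.9847 -1.9744  5.1451] [-0.4762  1.4817  0.06  ]
tip z 389 0.20951995208577984
0.62 [197.5, 193.2] [0.5656 0.2305 0.166 ] 0.05502314967386654 lever world 103.54389611324221 finger 154.30860486335482
0.6 [475.5, 275.4] [0.6648 0.1384 0.166 ] 0.09450311786093733 lever world -24.115168642043788 finger 154.30860486335482
col [ 5.5  4.8  4.9  3.7  4.6  5.4  9.4 12.9 25.9 43.6 48.6 48.6 49.1 48.7]
```

View pics/g.png

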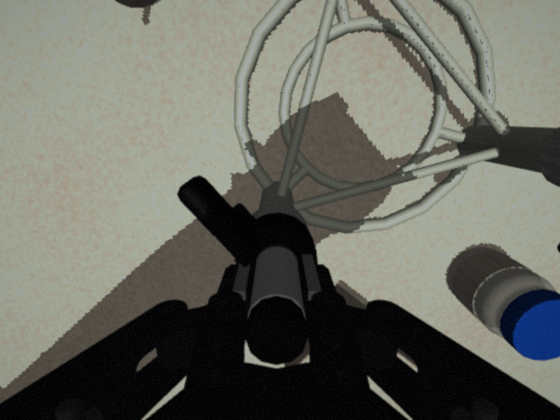

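The finger is on the blade, the lever has moved about 32° of its travel, and the leg is at its mark. I continue the sweep.

Emit:
move_arm(offset=[[0, 0, 0], [0, 0, 0], [0, 0, 0], [0, 0, 0], [0, 0, 0]], twist=[[0, 0, 0.08], [0, 0, 0.08], [0, 0, 0.08], [0, 0, 0.05], [0, 0, 0]], grip=[0, 0, 0, 0, 0])

```text
time: 8.15
ee_pos: [0.5776, 0.1768, 0.1799]
tcp_rot: [-180.0, 0.1, 47.8]
wrist_force: [-9.8, -2.2, 5.0]
opening: 0.0209
grasp_force: 63.1
```

```bash
python3 look.py pics/h.png
python3 - <<'E'
from h import *
c=cam("top")
for t in ("stand","rim","lever_tip"):
    for q in finder.pinpoint(c,t)[:4]: print(t,round(q["p"],2),onz(c,q["position"],{"stand":0,"rim":.15,"lever_tip":.166}[t]).round(3))
E
```

```text
[0.5776 0.1768 0.1799] [-179.9504    0.0864   47.8262] 149.19274836405538 8.15 0.020880352804355747 [-9.8381 -2.2392  4.9835] [-0.6141  1.9499  0.3877]
tip z 387 0.20949928916399613
0.96 [192.1, 195.4] [0.5784 0.2329 0.166 ] 0.0559304544096951 lever world 90.132834099877 finger 137.8262367138911
0.67 [279.0, 263.4] [0.5847 0.1829 0.166 ] 0.008565679504635935 lever world 43.58860589756002 finger 137.8262367138911
col [ 4.8  4.5  5.5  3.3  4.4  5.5  8.5 16.1 32.4 46.4 48.5 48.2 48.4 47.8]
```

Emit:
move_arm(offset=[[0, 0, 0], [0, 0, 0], [0, 0, 0]], twist=[[0, 0, 0.05], [0, 0, 0.05], [0, 0, 0]], grip=[0, 0, 0])

```text
time: 8.75
ee_pos: [0.5775, 0.1768, 0.1798]
tcp_rot: [-180.0, 0.1, 42.1]
wrist_force: [-10.4, -3.4, 5.0]
opening: 0.0204
grasp_force: 64.5
```

```bash
python3 look.py pics/i.png
```

```text
[0.5775 0.1768 0.1798] [-179.9506    0.1031   42.1155] 154.90909010131418 8.75 0.02037912050996915 [-10.3912  -3.3554   5.0261] [-0.6045  1.9743  0.5119]
tip z 388 0.20947809909568643
0.9 [189.8, 197.4] [0.5823 0.2329 0.166 ] 0.05601114177182261 lever world 86.07078255195755 finger 132.1155140098683
0.65 [509.1, 194.6] [0.6774 0.1298 0.166 ] 0.10957482320650677 lever world -25.539178563463437 finger 132.1155140098683
col [ 3.1  3.8  4.1  4.2  5.2  6.1  9.8 18.6 34.7 46.1 48.8 48.8 48.1 48.9]
```

Emit:
move_arm(offset=[[0, 0, 0], [0, 0, 0], [0, 0, 0]], twist=[[0, 0, 0.05], [0, 0, 0.03], [0, 0, 0]], grip=[0, 0, 0])

```text
time: 9.15
ee_pos: [0.5775, 0.1768, 0.1799]
tcp_rot: [-180.0, 0.1, 37.6]
wrist_force: [-10.0, -2.4, 4.5]
opening: 0.0207
grasp_force: 63.7
```

```bash
python3 look.py pics/j.png
```

```text
[0.5775 0.1768 0.1799] [-179.9586    0.1003   37.5683] 159.45544495340332 9.15 0.020677426551083896 [-10.0456  -2.4342   4.5014] [-0.5329  2.0237  0.5442]
tip z 390 0.2094646490320878
0.75 [189.9, 200.6] [0.5855 0.2316 0.166 ] 0.05501838333543629 lever world 82.63953719264755 finger 127.56834621417218
col [ 4.8  5.6  4.1  3.9  3.8  5.5  9.9 16.  31.8 45.5 48.7 48.2 48.9 47.6]
```

Emit:
move_arm(offset=[[0, 0, 0], [0, 0, 0]], twist=[[0, 0, 0.05], [0, 0, 0]], grip=[0, 0])

```text
time: 9.45
ee_pos: [0.5773, 0.1769, 0.1799]
tcp_rot: [-180.0, 0.1, 34.7]
wrist_force: [-10.6, -2.5, 5.8]
opening: 0.0207
grasp_force: 66.5
```

```bash
python3 look.py pics/k.png
```

```text
[0.5773 0.1769 0.1799] [-179.9558    0.1203   34.6995] 162.33117130190467 9.45 0.020703885724653565 [-10.6297  -2.5262   5.8475] [-0.6713  2.2379  0.7888]
tip z 387 0.20947339235848167
0.91 [186.7, 201.9] [0.5867 0.232  0.166 ] 0.05563847235027135 lever world 81.48681733520783 finger 124.69952169635138
col [ 3.8  4.   5.8  4.2  4.8  5.7 11.1 20.2 37.3 46.7 47.4 48.1 47.8 47.8]
```

Emit:
move_arm(offset=[[0, 0, 0], [0, 0, 0]], twist=[[0, 0, 0.05], [0, 0, 0]], grip=[0, 0])

```text
time: 9.75
ee_pos: [0.5771, 0.1769, 0.1799]
tcp_rot: [-179.9, 0.1, 31.9]
wrist_force: [-12.1, -3.1, 7.3]
opening: 0.0205
grasp_force: 71.2
```

```bash
python3 look.py pics/l.png
```

```text
[0.5771 0.1769 0.1799] [-179.9456    0.1494   31.8691] 165.1659624721423 9.75 0.020493916913621502 [-12.0953  -3.0687   7.3338] [-0.6922  2.5926  1.2054]
tip z 385 0.2095060095200949
0.78 [187.8, 203.0] [0.5889 0.2309 0.166 ] 0.05488804045233731 lever world 79.06806812652505 finger 121.86906244708146
0.44 [278.2, 262.0] [0.5857 0.1817 0.166 ] 0.008644871393115951 lever world 33.1853939653985 finger 121.86906244708146
col [ 2.1  5.7  4.1  4.6  4.7  8.2 14.2 27.2 42.7 47.3 48.6 47.2 48.  48.6]
```

Torque is climbing steeply, which suggests the stop. I check the lever angle against the finished legs.

Run:
```python
from h import *
A=np.array([.5785,.177])
for n in ("top","side"):
    c=cam(n);v,u=np.mgrid[0:420,0:560];d=c["depth"]
    X=np.stack([(u-c["cx"])/c["f"]*d,(v-c["cy"])/c["f"]*d,d],-1)[d>0]@c["T"][:3,:3].T+c["T"][:3,3]
    m=(X[:,2]>.16)&(X[:,2]<.225)&(np.abs(np.hypot(*(X[:,:2]-A).T)-.19)<.02);P=X[m]
    if len(P)<5: continue
    an=np.degrees(np.arctan2(P[:,1]-A[1],P[:,0]-A[0]));
    h,e=np.histogram(an,np.arange(-180,181,5));print(n,[(int(a),int(k)) for a,k in zip(e,h) if k])
    for lo,hi in((-40,10),(15,90)):
        s=(an>lo)&(an<hi)&(P[:,2]>.2)
        if s.any(): print(lo,np.median(an[s]),np.median(P[s],0),s.sum())
```

```text
top [(-15, 54), (-10, 47), (30, 17), (35, 33), (40, 31), (45, 34), (50, 44), (95, 6), (100, 19), (105, 1)]
-40 -9.681434087816303 [0.76460254 0.14468385 0.21078522] 62
15 50.50220249349968 [0.69887395 0.32341757 0.21098389] 60
side [(-20, 5), (-15, 167), (-10, 12), (30, 23), (35, 30), (40, 28), (45, 90), (50, 39), (100, 4), (105, 1)]
-40 -11.708048023039701 [0.76412004 0.13810706 0.20773669] 46
15 49.17784441220168 [0.69945999 0.31656829 0.20726132] 32
```

View pics/l.png

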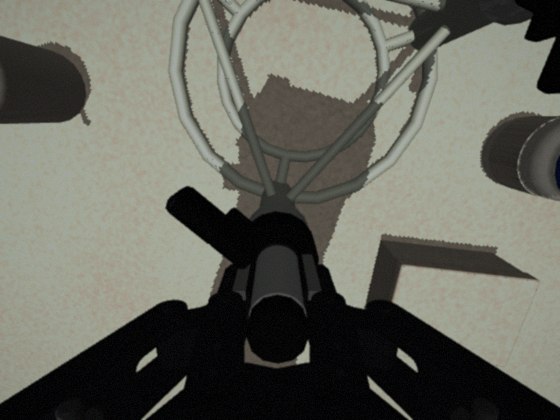

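The lever is at 79° in world angle and the stand's x is at about 19.7°, so the lever is closed at 60° and against its stop. The leg tip has come in 44.9 mm of the 45 mm, so the mark is at the rim. The bystanders haven't moved, and I'm handing in.

```bash
python3 -c "
from workcell import bot
print(bot.job_done())"
```

```text
the job is handed in; nothing more can be done
None
```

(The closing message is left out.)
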